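# Check the swing cover of the round balance shield

## Task

Before weighing starts, check that the cover of the balance with the round glass draft shield does not bind: by its knob, swing the cover steadily and unhurriedly all the way open to its stop, then swing it all the way back until the shield is fully shut again, and let go. Leave the cover of the other balance, the one with the square shield, as it is.

Things in the scene. Friction and masses are not known exactly. Their poses are not given: they have to be found in the camera images.
- round_knob (a point): Half-way up the knob to swing by: a black upright cylinder, 22 mm diameter, 45 mm tall, on a level aluminium disc (150 mm diameter, 6 mm thick) that covers a round glass shield. This point is about 176 mm above the table, 22 mm above the disc's top face, 130 mm from the pivot axis. No bystander in its sweep reaches the disc's height. The knob may turn between fingers.
- round_pivot (a point): On the round cover's vertical pivot axis, at its underside, 148 mm above the table. The cover swings clockwise seen from above to open. The point turns with the cover: its -y axis points to the knob, z is up. Shut, the knob lies along the balance's own -y (world -y, turned by up to 17 degrees with the balance). The balance is fixed. A hub 26 mm wide stands here, 9 mm above the disc.
- round_cover (a joint): Angle of the round cover in rad: 0 shut (at a stop), growing as it opens clockwise seen from above, 1.6 fully open (at a stop). It may start up to 0.45 open. It stays where it is left; the knob takes 1 to 2 N to move.
- square_knob (a point): Half-way up the knob of the other balance's cover, a 150 mm square aluminium plate on a square glass shield. The knob, heights and pivot are like those of the round one. It may start up to 0.45 rad open. Not to be moved.

How it is judged (in metres and radians):
On the way:
1. the round cover has been swung open to its stop (within about 10 degrees of it) (value of joint round_cover above 1.43 rad), for 0.1 s.
At the end, for the whole second after the job is handed in: The round cover, after having been fully open, is shut again (within 0.15 rad, about 9 degrees) and at rest, and the knob of the square cover is within 15 mm of where it started (value of joint round_cover below 0.15 rad and velocity of joint round_cover between -0.05 and 0.05 rad/s and distance of square_knob from where it was at the start of the episode below 0.015 m); the robot touches nothing.
It fails at once if the round cover is flung (faster than 3 rad/s) (velocity of joint round_cover above 3 rad/s or velocity of joint round_cover below -3 rad/s).
It fails at once if the cover of the square balance is moved (its knob by more than 15 mm) (distance of square_knob from where it was at the start of the episode above 0.015 m).
It also fails if it takes over 42 s, if anything falls off the work surface, if the arm or the gripper's body presses on something with over 40 N, if the wrist force passes 120 N, or if a joint passes its speed limit or range.

## Robot

A 6-joint arm with a two-finger parallel gripper is mounted at the origin on the work surface. World frame = base frame: x ahead of the robot, y to its left, z up, the work surface at z = 0. Lengths are in m, angles in degrees, forces in N, time in s.
With the tool pointing down it reaches from about 0.4 to 0.825 m from the base axis. Payload 7 kg.
Tool frame: the origin (TCP) lies at the very end of the fingers, on their centre line; the grasp point (between the pads) lies 19 mm behind it; x points along the fingers, z is the direction in which the jaws open and shut, and the axes are right-handed (so a half turn about x gives the same grasp; the last joint's range is limited). The gripper opens to 88 mm and grips with 3 to 60 N. Pads are 19 mm wide; open, the fingers measure 130 mm over their backs; the gripper's body (78 mm by 193 mm) begins 47 mm behind the grasp point.
Start: joints at [80.793, 20.546, 0.682, 0, -70.136, -16.507], TCP at [0.293, 0.608, 0.227] pointing down, gripper open.
Joint ranges: [-176.03, 176.03], [-82.01, 121.73], [-58.28, 71.71], [-173.87, 95.51], [-174.79, -0.11], [-173.66, 173.66]. Speed limits (degrees/s): [136.94, 136.94, 172.46, 180, 180, 180].

## Interface

Orientations are given as [roll, pitch, yaw] about the fixed x, y, z axes, in that order (R = Rz(yaw) Ry(pitch) Rx(roll)).
In Python, from plant import * gives the robot as it stands.
- The arm moves only by the tool arm_command, never from a script. Its argument "commands" is one flat list of numbers, 5 for each row, row after row: the shift along the tool's x, y, z in mm, then the turn about the tool's x in degrees, then the opening in per cent of the stroke, from 0 (shut) to 100 (fully open). A call has 1 to 5 rows; each row shifts and turns the pose as measured when the row begins, along the tool's axes as they then stand; what a row does not reach is not made up. A row lasts 1/8 s, in which the tool goes at most 62.5 mm and 10.7 degrees, less where a joint would pass 70% of its speed; a pose out of reach is approached as far as the arm can. A call is refused whole if a number of a shift passes 62.5 or a number of a turn 10.7, either way. A call with a gripper value outside its range is refused whole. The fingers move at their own pace and stop on an object; the grip force is fixed at half the most. Time passes only in rows, so rows that do not move let the fingers close. It gives the time, the measured TCP pose, the force and the opening at its end, in the units of the state.
- get_obs(): the state, without advancing time (a new reading comes with each control period).
- snapshot(name): name is "scene" or "side" or "wrist"; returns a dict with "frame" (400x640x3 uint8, blue, green, red), "fov_y" (degrees; the focal length in pixels is half the picture's height over the tangent of half this angle, whatever the lens; pixels are square), "cx", "cy" (the principal point, pixels), "world_to_cam" (4x4, takes a point from world to camera coordinates). Camera axes: x right, y up, looking along -z (the intrinsics and any distortion apply to the point x, -y, -z); pixel columns grow to the right and rows downward; lengths in m; the calibration is good to about 2 mm. A picture is of the moment at which its call begins. There is no depth.
- close_job(): hands the job in, once; it reports no verdict.
The state is a dict: "clock": time; "joint_pos": joint angles; "qvel": joint speeds; "tau": joint torques, N m; "tool_pos": TCP position; "orientation": TCP orientation; "force": force on the tool from outside, world axes, zero at the start; "moment": the same for the moment, N m; "opening": finger opening in m.
Only numpy, scipy, OpenCV 4.12 (cv2) and the standard library are available. Lean on these libraries where they do the work, as an engineer would, in place of code of your own. Each camera call takes 0.05 s, during which the arm holds its last target. There are 200 camera calls.

## Working session

There is one attempt and no reset: what is moved stays moved. The work goes in short steps, Python scripts to look and compute and a tool call to move; the robot and the scene stay as the last step left them, time stands still between calls to the robot, and variables do not carry over. Pictures are saved under pics/ and viewed, about 8 in all and at most 12, crops included, and the job is handed in when it is done.

Besides the shell and the picture viewer there is one more tool, called after "Call:" as name(argument=value, ...), one argument or row to a line, values as JSON. arm_command: Moves the arm, as the interface text tells. Its arguments: {"type":"object","properties":{"commands":{"type":"array"}},"required":["commands"]}

```bash
mkdir -p pics
python3 - <<'E'
from plant import *
import cv2,pickle
d={}
for n in("scene","side","wrist"):
    s=snapshot(n);d[n]=s;cv2.imwrite(f"pics/{n}0.png",s["frame"]);print(n,{k:v for k,v in s.items() if k!="frame"})
pickle.dump(d,open("s0.pkl","wb"))
print(get_obs())
cv2.imwrite("pics/all0.png",cv2.resize(np.vstack([d["scene"]["frame"],d["side"]["frame"]]) if 'np' in globals() else d["scene"]["frame"],None,fx=.75,fy=.75))
E
```

```text
scene {'fov_y': 45.68989952063413, 'cx': 320.9400435991439, 'cy': 203.54821877519106, 'world_to_cam': array([[ 0.26047036,  0.96530231, -0.01861822, -0.17761081],
       [-0.72789529,  0.20900595,  0.65305816,  0.28370691],
       [ 0.63428987, -0.15655018,  0.75707886, -1.55392821],
       [ 0.        ,  0.        ,  0.        ,  1.        ]])}
side {'fov_y': 48.81758977318941, 'cx': 313.9238268505551, 'cy': 206.33870715132534, 'world_to_cam': array([[ 0.97196856, -0.2341546 , -0.02118356, -0.54266437],
       [ 0.137224  ,  0.49182697,  0.85981149, -0.27080091],
       [-0.19091017, -0.83861663,  0.51017198, -0.85529616],
       [ 0.        ,  0.        ,  0.        ,  1.        ]])}
wrist {'fov_y': 63.57038792224121, 'cx': 316.7612661579321, 'cy': 200.0509797740326, 'world_to_cam': array([[-0.43295061, -0.90141596,  0.00174107,  0.67364705],
       [ 0.86335657, -0.41522444, -0.28671258,  0.03523102],
       [ 0.25917023, -0.12262922,  0.95801506, -0.39056071],
       [ 0.        ,  0.        ,  0.        ,  1.        ]])}
{'clock': 0.15, 'joint_pos': array([ 8.07928279e+01,  2.05815584e+01,  6.47846384e-01, -1.38662930e-02,
       -7.01369068e+01, -1.65060575e+01]), 'qvel': array([ 0.0452676 , -0.15731427,  0.10555844,  0.0634754 , -0.05321837,
        0.04289323]), 'tau': array([-1.17731393e-03, -5.83275211e+01,  2.93291044e+01,  7.00113013e+00,
        8.76675127e-03, -9.96896483e-05]), 'tool_pos': array([0.29273975, 0.60782082, 0.22586076]), 'orientation': array([   6.04762793,   89.92818761, -109.6703211 ]), 'force': array([-0.25900866, -0.16578541, -1.00847828]), 'moment': array([-0.00531614, -0.02408551, -0.03533993]), 'opening': 0.08766256899926111}
```

View pics/scene0.png

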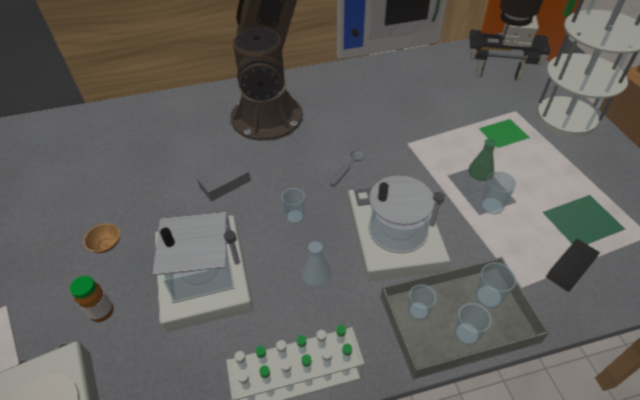

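View pics/side0.png

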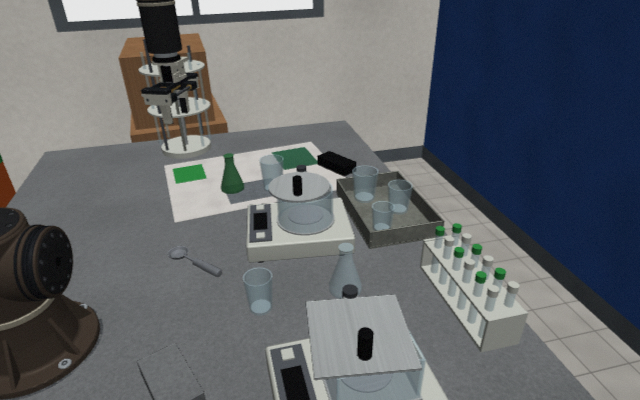

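The scene view shows the round cover with its knob at about (383,191) and its hub at (438,198). The square cover's knob is at (167,237). In the side view the round knob is at about (297,185) and the hub at (301,172).

```bash
cat > h.py <<'E'
import numpy as np,cv2
def P(s):
    f=200/np.tan(np.radians(s["fov_y"]/2))
    K=np.array([[f,0,s["cx"]],[0,f,s["cy"]],[0,0,1]])
    return K@np.diag([1,-1,-1])@s["world_to_cam"][:3]
def tri(a,pa,b,pb):
    X=cv2.triangulatePoints(P(a),P(b),np.float64(pa),np.float64(pb))[:,0];return X[:3]/X[3]
def plane(s,p,z):
    M=P(s);H=np.c_[M[:,0],M[:,1],M[:,2]*z+M[:,3]];X=np.linalg.solve(H,[p[0],p[1],1]);return X[:2]/X[2]
def proj(s,X):
    x=P(s)@np.r_[X,1];return x[:2]/x[2]
def blobs(s,box,th=45):
    x0,y0,x1,y1=box;m=(s["frame"][y0:y1,x0:x1].max(2)<th).astype(np.uint8)
    n,l,st,c=cv2.connectedComponentsWithStats(m)
    return [(st[i].tolist(),(c[i]+[x0,y0]).round(1)) for i in range(1,n) if st[i,4]>25]
E
python3 - <<'E'
import pickle;from h import *
d=pickle.load(open("s0.pkl","rb"))
for n,box in(("scene",(370,175,455,235)),("side",(285,165,315,200)),("scene",(155,220,180,250)),("side",(350,320,380,365))):
    print(n)
    for b in blobs(d[n],box):print(b, plane(d[n],b[1],.176).round(4))
s=d["scene"]; print("hubplane",plane(s,(438,197),.16))
c=np.hstack([cv2.resize(d["scene"]["frame"][165:265,340:460],None,fx=3.3,fy=3.3),cv2.resize(d["side"]["frame"][155:255,240:360],None,fx=3.3,fy=3.3)])
cv2.imwrite("pics/crop0.png",c)
E
```

```text
scene
([10, 12, 7, 13, 65], array([382.5, 193.3])) [0.5672 0.1806]
side
([8, 11, 9, 20, 156], array([297. , 185.3])) [0.566  0.1848]
scene
([6, 8, 13, 18, 145], array([167. , 236.8])) [ 0.558  -0.3055]
side
([8, 8, 15, 32, 426], array([364.8, 343.4])) [ 0.5622 -0.3044]
hubplane [0.60034876 0.30605001]
```

View pics/crop0.png

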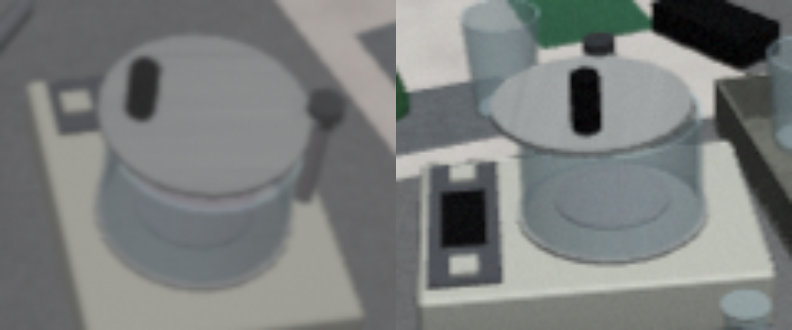

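Run:
```python
import pickle;from h import *
d=pickle.load(open("s0.pkl","rb"));a,b=d["scene"],d["side"]
k=tri(a,(383.3,191.7),b,(297,185.3));h=tri(a,(438.8,194.4),b,(301.5,167.8))
print(k,plane(a,(383.3,191.7),.176));print(h,plane(a,(438.8,194.4),.163),plane(b,(301.5,167.8),.163))
v=k-h;print(np.linalg.norm(v[:2]),np.degrees(np.arctan2(v[1],v[0])))
# balance right edge direction (scene image base corners)
from plant import *
from scipy.spatial.transform import Rotation as R
o=get_obs();print(o["tool_pos"],R.from_euler("xyz",o["orientation"],degrees=True).as_matrix().round(3))
```

```text
[0.56520204 0.18298662 0.17767162] [0.56307623 0.1840979 ]
[0.59986216 0.30665501 0.16345622] [0.59574601 0.30957877] [0.60120272 0.30038354]
0.12843362197882782 -105.6564137157688
[0.29273975 0.60782082 0.22586076] [[-0.     0.901 -0.434]
 [-0.001 -0.434 -0.901]
 [-1.     0.     0.001]]
```

Call:
arm_command(
  commands=[0,43,26,0,100,0,43,26,0,100,0,43,26,0,100,0,43,26,0,100,0,43,26,0,100],
)

```text
clock: 0.78
tool_pos: [0.4314, 0.3937, 0.2236]
orientation: [4.0, 89.7, -111.4]
force: [1.3, -0.1, 0.3]
opening: 0.0878
```

Call:
arm_command(
  commands=[0,43,26,0,100,0,43,26,0,100,0,43,26,0,100,0,43,26,0,100,0,0,0,10,100],
)

```text
clock: 1.4
tool_pos: [0.5456, 0.2169, 0.2235]
orientation: [7.3, 89.7, -118.4]
force: [0.8, -0.3, 0.4]
opening: 0.0876
```

Call:
arm_command(
  commands=[0,0,0,10,100,0,0,0,10,100,0,0,0,10,100,0,0,0,10,100,0,0,0,10,100],
)

```text
clock: 2.02
tool_pos: [0.5454, 0.2146, 0.2219]
orientation: [47.9, 89.5, -129.7]
force: [-0.8, -0.4, -0.1]
opening: 0.0876
```

Call:
arm_command(
  commands=[0,0,0,10,100,0,0,0,10,100,0,0,0,0,100],
)

```text
clock: 2.4
tool_pos: [0.5449, 0.2143, 0.2211]
orientation: [64.8, 89.4, -133.4]
force: [-0.1, -0.0, 0.2]
opening: 0.0878
```

```bash
cat >> h.py <<'E'
from scipy.spatial.transform import Rotation as R
def report(o,tgt,kd):
    M=R.from_euler("xyz",o["orientation"],degrees=True).as_matrix()
    print("t",round(o["clock"],2),"tcp",o["tool_pos"].round(4),"zyaw",round(np.degrees(np.arctan2(M[1,2],M[0,2])),1),"y",M[:,1].round(3),"z",M[:,2].round(3),"xdown",M[:,0].round(3),"j",o["joint_pos"].round(1),"F",o["force"].round(1),"open",round(o["opening"],4))
    print("to target in tool mm",(1000*M.T@(np.array(tgt)-o["tool_pos"])).round(1),"knob yaw",kd)
E
python3 - <<'E'
from plant import *
from h import *
import pickle
o=get_obs();report(o,(.565,.183,.160),-105.7)
s=snapshot("wrist");pickle.dump(s,open("w1.pkl","wb"));cv2.imwrite("pics/w1.png",s["frame"])
print(proj(s,(.565,.183,.176)),proj(s,(.5995,.307,.163)))
E
```

```text
t 2.4 tcp [0.5449 0.2143 0.2211] zyaw 161.8 y [-0.313 -0.95   0.009] z [-0.95   0.313  0.004] xdown [-0.007 -0.007 -1.   ] j [ 40.6  12.7 -11.    0.1 -66.8 -58.9] F [-0.1 -0.   0.2] open 0.0878
to target in tool mm [ 61.2  22.9 -29.2] knob yaw -105.7
[271.69290983 191.65888908] [287.38524698 343.3471669 ]
```

View pics/w1.png

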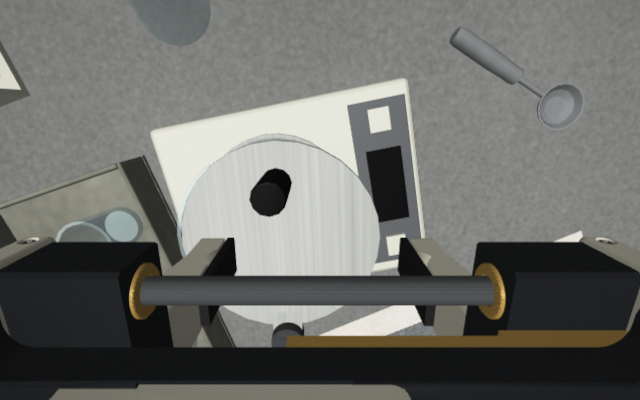

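Call:
arm_command(
  commands=[0,12,-15,0,100,0,12,-15,0,100,0,1,-2,0,100,0,0,0,0,100],
)

```text
clock: 2.95
tool_pos: [0.5689, 0.1783, 0.2209]
orientation: [63.8, 89.4, -133.7]
force: [0.6, -0.2, -0.3]
opening: 0.0877
```

Run:
```python
from plant import *
from h import *
o=get_obs();report(o,(.565,.183,.162),-105.7)
```

```text
t 2.95 tcp [0.5689 0.1783 0.2209] zyaw 162.5 y [-0.301 -0.954  0.01 ] z [-0.954  0.301  0.005] xdown [-0.007 -0.008 -1.   ] j [ 36.2  13.7  -9.7   0.1 -67.1 -53.8] F [ 0.6 -0.2 -0.3] open 0.0877
to target in tool mm [58.9 -3.8  4.9] knob yaw -105.7
```

Call:
arm_command(
  commands=[20,-3,4,0,100,20,0,0,0,100,18,0,0,0,100,0,0,0,0,34,0,0,0,0,34],
)

```text
clock: 3.58
tool_pos: [0.5657, 0.1833, 0.1628]
orientation: [67.9, 89.5, -129.3]
force: [-0.3, -1.1, 0.1]
opening: 0.073
```

Call:
arm_command(
  commands=[0,0,0,0,34,0,0,0,0,34,0,0,0,0,34],
)

```text
clock: 3.95
tool_pos: [0.5665, 0.1839, 0.1647]
orientation: [77.0, 89.7, -120.2]
force: [-1.1, -0.5, -0.1]
opening: 0.0433
```

Run:
```python
from plant import *
from h import *
import pickle
o=get_obs();report(o,(.565,.183,.162),-105.7)
d={n:snapshot(n) for n in("scene","side")}
c=np.hstack([cv2.resize(d["scene"]["frame"][145:245,340:460],None,fx=3.3,fy=3.3),cv2.resize(d["side"]["frame"][135:235,240:360],None,fx=3.3,fy=3.3)])
cv2.imwrite("pics/c2.png",c)
```

```text
t 3.95 tcp [0.5665 0.1839 0.1647] zyaw 162.8 y [-0.295 -0.955  0.006] z [-0.955  0.295  0.001] xdown [-0.003 -0.005 -1.   ] j [ 36.9  16.  -14.5   0.2 -59.9 -54.1] F [-1.1 -0.5 -0.1] open 0.0433
to target in tool mm [2.8 1.3 1.1] knob yaw -105.7
```

View pics/c2.png

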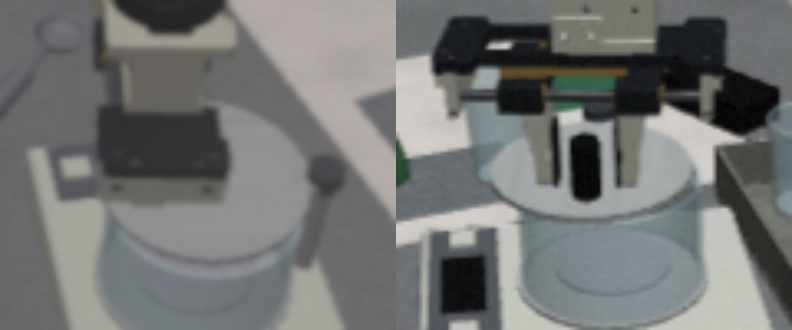

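Call:
arm_command(
  commands=[2,0,0,0,30,0,0,0,0,30,0,-0.5,11,5,30,0,-0.5,11,5,30,0,-0.5,11,5,30],
)

```text
clock: 4.68
tool_pos: [0.5369, 0.197, 0.1624]
orientation: [101.6, 89.6, -111.1]
force: [0.8, -0.6, -0.2]
opening: 0.0265
```

```bash
cat >> h.py <<'E'
PV=np.array([.5995,.307])
def pol():
    from plant import get_obs
    o=get_obs();M=R.from_euler("xyz",o["orientation"],degrees=True).as_matrix();v=o["tool_pos"][:2]-PV
    a=np.degrees(np.arctan2(v[1],v[0]))%360-360;yy=np.degrees(np.arctan2(M[1,1],M[0,1]))%360-360
    print("t %.2f knob ang %.1f rad mm %.1f yawerr(+ => turn + needed) %.1f z %.4f open %.4f"%(o["clock"],a,1e3*np.hypot(*v),yy-a,o["tool_pos"][2],o["opening"]),"Ftool",(M.T@o["force"]).round(1),"tilt",M[:,0].round(3),"j",o["joint_pos"].round(0))
E
python3 -c "from h import *;pol()"
```

```text
t 4.67 knob ang -119.7 rad mm 126.6 yawerr(+ => turn + needed) -3.0 z 0.1624 open 0.0265 Ftool [ 0.2  0.  -1. ] tilt [-0.003 -0.007 -1.   ] j [ 40.  14. -18.   0. -59. -73.]
```

Call:
arm_command(
  commands=[0,0.5,11,4,30,0,0.3,11,4,30,0,0,11,5,30,0,0,11,5,30,0,0,11,5,30],
)

```text
clock: 5.3
tool_pos: [0.4955, 0.2331, 0.1627]
orientation: [146.0, 89.6, -90.4]
force: [0.6, -0.3, 0.1]
opening: 0.0267
```

```bash
python3 -c "from h import *;pol()"
```

```text
t 5.30 knob ang -144.6 rad mm 127.6 yawerr(+ => turn + needed) -1.8 z 0.1627 open 0.0267 Ftool [-0.1 -0.3 -0.6] tilt [-0.    -0.007 -1.   ] j [  46.   12.  -21.    0.  -58. -103.]
```

Call:
arm_command(
  commands=[0,0,11,4,30,0,0,11,4,30,0,-0.5,11,4,30,0,-0.5,11,4,30,0,-0.8,11,4,30],
)

```text
clock: 5.92
tool_pos: [0.4731, 0.2832, 0.1626]
orientation: [168.2, 89.5, -88.9]
force: [0.7, -1.0, 0.4]
opening: 0.0262
```

```bash
python3 -c "
from h import *;pol()
from plant import *
d={n:snapshot(n) for n in('scene','side')}
cv2.imwrite('pics/c3.png',np.hstack([cv2.resize(d['scene']['frame'][115:245,300:460],None,fx=2.5,fy=2.5),cv2.resize(d['side']['frame'][125:255,220:380],None,fx=2.5,fy=2.5)]))"
```

```text
t 5.92 knob ang -169.3 rad mm 128.6 yawerr(+ => turn + needed) 2.2 z 0.1626 open 0.0262 Ftool [-0.4 -0.5 -1.2] tilt [ 0.    -0.009 -1.   ] j [  52.   12.  -20.    0.  -58. -129.]
```

View pics/c3.png

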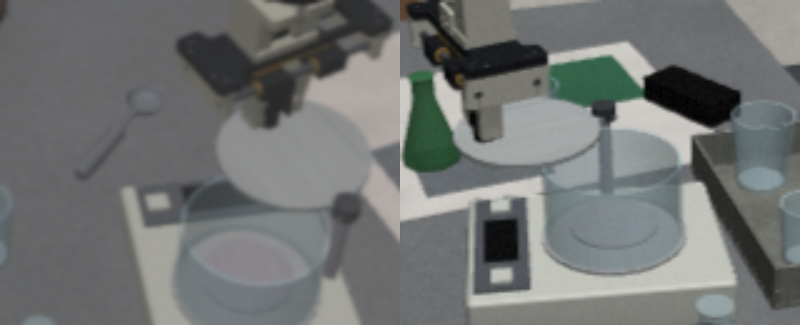

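The cover follows the fingers: the disc has swung well off the glass shield toward the robot. I'll continue to the stop.

Call:
arm_command(
  commands=[0,-0.5,11,4,30,0,-0.5,11,4,30,0,-0.5,11,4,30],
)

```text
clock: 6.4
tool_pos: [0.4698, 0.3154, 0.1623]
orientation: [-178.0, 89.4, -87.0]
force: [1.0, -0.3, 0.8]
opening: 0.0262
```

```bash
python3 -c "from h import *;pol()"
```

```text
t 6.40 knob ang -183.7 rad mm 129.9 yawerr(+ => turn + needed) 4.6 z 0.1623 open 0.0262 Ftool [-0.8 -1.  -0.3] tilt [ 0.001 -0.01  -1.   ] j [  54.   13.  -18.    0.  -59. -143.]
```

Call:
arm_command(
  commands=[0,-0.8,9,4,30,0,-0.8,9,4,30],
)

```text
clock: 6.65
tool_pos: [0.4715, 0.3298, 0.1619]
orientation: [-177.8, 89.1, -94.9]
force: [5.6, -27.7, 7.9]
opening: 0.0264
```

```bash
python3 -c "from h import *;pol()"
```

```text
t 6.65 knob ang -190.1 rad mm 130.0 yawerr(+ => turn + needed) 3.0 z 0.1619 open 0.0264 Ftool [ -7.5  -9.  -26.9] tilt [-0.001 -0.016 -1.   ] j [  55.   15.  -17.    1.  -59. -152.]
```

Call:
arm_command(
  commands=[0,0,0,0,30,0,0,0,0,30,0,-0.5,-8,-4,30,0,-0.5,-11,-5,30,0,-0.5,-11,-5,30],
)

```text
clock: 7.28
tool_pos: [0.4721, 0.2998, 0.162]
orientation: [166.0, 89.2, -96.3]
force: [-1.6, 1.7, -0.5]
opening: 0.0261
```

```bash
python3 -c "from h import *;pol()"
```

```text
t 7.28 knob ang -176.8 rad mm 127.6 yawerr(+ => turn + needed) 4.4 z 0.1620 open 0.0261 Ftool [0.5 1.4 1.9] tilt [-0.002 -0.014 -1.   ] j [  53.   13.  -19.    0.  -59. -135.]
```

Call:
arm_command(
  commands=[0,0,-11,-4,30,0,0,-11,-4,30,0,0,-11,-4,30,0,0,-11,-4,30,0,0,-11,-4,30],
)

```text
clock: 7.9
tool_pos: [0.4867, 0.2478, 0.1624]
orientation: [140.1, 89.5, -101.1]
force: [0.1, 0.5, -1.5]
opening: 0.0267
```

```bash
python3 -c "from h import *;pol()"
```

```text
t 7.90 knob ang -152.3 rad mm 127.4 yawerr(+ => turn + needed) 1.1 z 0.1624 open 0.0267 Ftool [ 1.5 -0.3  0.5] tilt [-0.002 -0.008 -1.   ] j [  48.   12.  -21.    0.  -58. -109.]
```

Call:
arm_command(
  commands=[0,0,-11,-5,30,0,0,-11,-5,30,0,0,-11,-5,30,0,0,-11,-5,30,0,0,-11,-5,30],
)

```text
clock: 8.52
tool_pos: [0.5216, 0.2061, 0.1626]
orientation: [105.6, 89.9, -109.4]
force: [-0.7, 1.7, -1.0]
opening: 0.0265
```

```bash
python3 -c "from h import *;pol()"
```

```text
t 8.53 knob ang -127.7 rad mm 127.5 yawerr(+ => turn + needed) 2.7 z 0.1626 open 0.0265 Ftool [ 1.  -1.   1.6] tilt [-0.001 -0.002 -1.   ] j [ 42.  13. -19.   0. -58. -77.]
```

Call:
arm_command(
  commands=[0,0,-11,-4,30,0,0,-11,-4,30,0,0,-11,-5,30,0,0,-11,-5,30],
)

```text
clock: 9.02
tool_pos: [0.5604, 0.1852, 0.1626]
orientation: [-28.6, 89.9, 135.4]
force: [-1.5, 1.0, 1.2]
opening: 0.0263
```

```bash
python3 -c "from h import *;pol()"
```

```text
t 9.03 knob ang -107.8 rad mm 127.9 yawerr(+ => turn + needed) 1.7 z 0.1626 open 0.0263 Ftool [-1.2 -0.5  1.7] tilt [-0.001  0.001 -1.   ] j [ 37.  15. -15.  -0. -59. -53.]
```

Call:
arm_command(
  commands=[0,0,-10,-4,30,0,0,-9,-4,30,0,0,-7,-3,30],
)

```text
clock: 9.4
tool_pos: [0.5862, 0.1796, 0.1625]
orientation: [-56.7, 89.8, 118.8]
force: [-0.9, 0.9, 0.6]
opening: 0.026
```

```bash
python3 -c "from h import *;pol()"
```

```text
t 9.40 knob ang -96.0 rad mm 128.1 yawerr(+ => turn + needed) 1.5 z 0.1625 open 0.0260 Ftool [-0.6 -0.8  1. ] tilt [-0.002  0.003 -1.   ] j [ 35.  18. -12.  -0. -60. -40.]
```

Call:
arm_command(
  commands=[0,0,-6,-2,30,0,0,-6,-2,30],
)

```text
clock: 9.65
tool_pos: [0.5868, 0.18, 0.1617]
orientation: [-10.2, 88.7, 169.5]
force: [-33.7, 11.0, 23.5]
opening: 0.0267
```

```bash
python3 -c "from h import *;pol()"
```

```text
t 9.65 knob ang -95.7 rad mm 127.7 yawerr(+ => turn + needed) 5.4 z 0.1617 open 0.0267 Ftool [-22.7 -11.   34.2] tilt [-0.022  0.004 -1.   ] j [ 35.  18. -11.  -1. -62. -34.]
```

Call:
arm_command(
  commands=[0,0,1,0,60,0,0,0,0,80,0,0,0,0,80,0,0,0,0,80,0,0,0,0,80],
)

```text
clock: 10.28
tool_pos: [0.5859, 0.1806, 0.162]
orientation: [-15.2, 88.8, 164.7]
force: [-0.2, 0.2, -0.0]
opening: 0.0684
```

```bash
python3 -c "from h import *;pol()"
```

```text
t 10.28 knob ang -96.1 rad mm 127.1 yawerr(+ => turn + needed) 6.0 z 0.1620 open 0.0684 Ftool [ 0.  -0.2  0.2] tilt [-0.021  0.006 -1.   ] j [ 35.  18. -11.  -1. -61. -34.]
```

Free of the knob with no force. I'll raise the tool and move it clear.

Call:
arm_command(
  commands=[-25,0,0,0,80,-30,0,0,0,80,-40,0,0,0,80,-40,0,0,0,80,-20,-40,0,0,80],
)

```text
clock: 10.9
tool_pos: [0.5892, 0.2174, 0.3195]
orientation: [-6.7, 88.6, 173.0]
force: [0.5, 0.1, 0.2]
opening: 0.0698
```

Call:
arm_command(
  commands=[0,-50,0,0,80,0,-50,0,0,80,0,-50,0,0,80,0,0,0,0,80,0,0,0,0,80],
)

```text
clock: 11.52
tool_pos: [0.591, 0.3735, 0.3219]
orientation: [-13.4, 88.8, 166.3]
force: [1.0, -0.9, 0.3]
opening: 0.07
```

```bash
python3 -c "
from h import *;pol()
from plant import *
import pickle
d0=pickle.load(open('s0.pkl','rb'))
d={n:snapshot(n) for n in('scene','side')}
for n,box in(('scene',(370,175,420,215)),('side',(285,165,325,205)),('scene',(155,220,180,250)),('side',(350,320,380,365))):
  print(n,[b[1] for b in blobs(d0[n],box)],[(b[1],plane(d[n],b[1],.176)) for b in blobs(d[n],box)])
cv2.imwrite('pics/c4.png',np.hstack([cv2.resize(d['scene']['frame'][115:275,300:460],None,fx=2.5,fy=2.5),cv2.resize(d['side']['frame'][125:285,220:380],None,fx=2.5,fy=2.5)]))"
```

```text
t 11.53 knob ang -262.7 rad mm 67.0 yawerr(+ => turn + needed) 172.4 z 0.3219 open 0.0700 Ftool [-0.3  0.9 -1. ] tilt [-0.021  0.005 -1.   ] j [ 48.  21.  14.  -1. -84. -48.]
scene [array([382.5, 193.3])] []
side [array([297. , 185.3])] [(array([305.5, 184.8]), array([0.58570408, 0.18183268]))]
scene [array([167. , 236.8])] [(array([167. , 236.8]), array([ 0.55800762, -0.30545496]))]
side [array([364.8, 343.4])] [(array([364.8, 343.3]), array([ 0.56221836, -0.30424489]))]
```

View pics/c4.png

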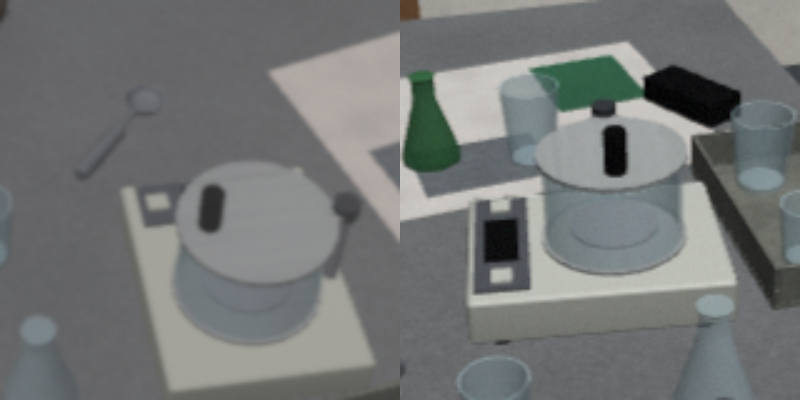

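The disc now sits squarely over the round shield and the square cover's knob has not moved. I'm handing the job in.

```bash
python3 -c "
from plant import *
print(close_job())"
```

```text
the job is handed in; nothing more can be done
None
```

I swung the round cover open by its knob, held loosely between the fingers, until it reached its stop. I then swung it back to the shut stop, let go and backed the arm clear. The job is handed in at about 11.6 s of the 42 s allowed; no verdict is reported.

- **Open stop:** the force on the fingers rose to about 27 N, with the fingers at a bearing of -190° about the pivot.
- **Shut stop:** the force rose to about 35 N along the jaws (about 42 N in all), with the fingers at -96°. Less the play of the knob between the fingers, the travel was about 92°, which matches 1.6 rad.
- **Speed:** I kept the swing to about 0.7 rad/s by the commanded steps; I did not measure the cover's speed itself.
- **Last pictures:** the round disc sits squarely over its glass and its knob is at about (0.586, 0.182). The square cover's knob is within 0.1 pixel of where it started in both views.
- **After letting go:** the tool force was back to about zero, and the arm is clear of the balances.
- **A check that failed:** in the scene view the colour mask missed the round knob at the end, so that position comes from the side view alone. The knob can be seen by eye in both pictures.

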